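# Put the box cutters away in the touch-latch box

## Robot

A 6-joint arm with a two-finger parallel gripper is mounted at the origin on a cart in front of the work surface, level with it; the furniture and walls round the work are solid. World frame = base frame: x ahead of the robot, y to its left, z up, the work surface at z = 0. Lengths are in m, angles in rad, forces in N, time in s.
With the tool pointing down it reaches from about 0.25 to 0.775 m from the base axis. Payload 4 kg.
Tool frame: the origin (TCP) lies at the very end of the fingers, on their centre line; the grasp point (between the pads) lies 19 mm behind it (robot.hold_point_z is the distance from the TCP to the grasp point, in m); z points along the fingers, y is the line along which they close (so a half turn about z gives the same grasp; the last joint's range is limited). The gripper opens to 94 mm and grips with 3 to 60 N. Pads are 16 mm wide; open, the fingers measure 119 mm over their backs; the gripper's body (75 mm by 177 mm) begins 78 mm behind the grasp point.
Start: joints at [-1.379, 0.087, 1.371, -0, 1.684, -0.103], TCP at [0.16, -0.526, 0.206] pointing down, gripper open.
Joint ranges: [-3.1, 3.1], [-0.76, 2.03], [0.27, 2.55], [-1.08, 4.22], [0.17, 2.65], [-2.57, 2.57]. Speed limits (rad/s): [2.79, 2.79, 3.14, 3.14, 3.14, 3.14].

## Interface

Orientations are given as [roll, pitch, yaw] about the fixed x, y, z axes, in that order (R = Rz(yaw) Ry(pitch) Rx(roll)).
In Python, from bench import robot gives the robot as it stands.
- The arm moves only by the tool carry_out, never from a script. Its argument "steps" is a list of rows, each a list of 3 entries, a list of its own where there are three numbers: the shift along the tool's x, y, z in m, then the turn about the tool's z in units of 10 degrees (1.0 is 10 degrees), then the closure, from -1 (fully open) to 1 (shut). In form: [[[tx, ty, tz], roll, jaw], ...]. A call has 1 to 10 rows; each row is the pose to reach, as a shift and turn from the pose commanded when the call began, along the tool's axes at that moment; what a row does not reach only later rows make up. A row lasts 1/8 s, in which the tool goes at most 62.5 mm and 10.7 degrees, less where a joint would pass 70% of its speed; a pose out of reach is approached as far as the arm can. A call with a gripper value outside its range is refused whole. The fingers move at their own pace and stop on an object; the grip force is fixed at half the most. Time passes only in rows, so rows that repeat a pose let the fingers close. It gives the time, the measured TCP pose, the force, the opening and the grip force at its end, in the units of the state.
- robot.get_obs(): the state, without advancing time (a new reading comes with each control period).
- robot.snapshot(name): name is "scene" or "top" or "wrist"; returns a dict with "image" (384x512x3 uint8, red, green, blue), "z_map" (384x512 float32, m along the optical axis (not along the pixel's ray), 0 where there is no reading), "mtx" (3x3 intrinsics, pixels), "R" (3x3) and "t" (3): a world point X has camera coordinates R X + t. Camera axes: x right, y down, z forward; pixel columns grow to the right and rows downward; lengths in m; the calibration is good to about 2 mm. A picture is of the moment at which its call begins.
- robot.close_job(): hands the job in; it is judged then, once.
The state is a dict: "time": time; "joint_positions": joint angles; "qvel": joint speeds; "joint_torque": joint torques, N m; "tool_pos": TCP position; "ee_rot": TCP orientation; "wrist_force": force on the tool from outside, world axes, zero at the start; "wrist_torque": the same for the moment, N m; "width": finger opening in m; "finger_force": force on a finger pad.
Only numpy, scipy, OpenCV 4.12 (cv2) and the standard library are available. Lean on these libraries where they do the work, as an engineer would, in place of code of your own. Each camera call takes 0.05 s, during which the arm holds its last target. There are 200 camera calls.

## Task

End of shift: every box cutter has to be put away. Press the clear lid of the cutter box until it clicks and catch it as it springs up, easing it fully open without letting it fly; lay each cutter that lies about into a free cradle of its own, blade end toward the hinge, as the one already there lies; then ease the lid down and press it until it clicks shut flush. Do not slam the lid, and leave the bottle, glass and gauge block where they stand.

Things in the scene. Friction and masses are not known exactly. Their poses are not given: they have to be found in the camera images.
- cutter_box: grey box 208 (x) x 220 (y) x 75 mm high, fixed on the 18 mm wooden board over the sink; walls 6 mm. Origin: centre of its underside; x points to its back, where the lid is hinged, y to its left. Inside, two wooden rails along y (at x = -45 and +45 mm, 10 mm thick) with rounded teeth form four cradles side by side, 46 mm apart; the cutters' seats are 23 mm above the inner floor.
- lid (a joint): angle of the clear lid, rad: 0 = caught shut, flush with the walls; negative = pressed in past flush, stop at -0.04 (8 mm at the free edge); grows as it opens up; 1.62 = stop, upright. Touch latch: pressed to -0.028 or beyond and let back, a shut lid is freed, an open one caught at 0. A spring lifts the freed lid all the way and holds it there; left alone it flies up at 9 rad/s.
- lid_hinge (a point): middle of the lid's hinge axis, which runs along the box's y, 71 mm above and 96 mm behind the box's origin; its axes turn with the lid. The lid is 8 mm thick (4 mm each side of the axis), 204 mm wide and reaches 192 mm forward from the axis.
- lid_press (a point): centre of the round black thumb mark on the lid's upper face, in the middle near the free edge, 175 mm from the hinge axis; moves with the lid. Here 1 to 2 N hold the freed lid against its spring and 2 to 4 N press it in to the stop, where it turns hard; 20 N is never needed.
- cradle_1 (a point): cradle 1, counted from the box's left (+y): the point where the middle of a cutter's underside rests, cutter lying along the box's x; axes as the box's. Its teeth leave a 24 mm gap and stand 17 mm above this seat, the seat 28 mm above the box's origin.
- cradle_2 (a point): cradle 2, counted from the box's left (+y): the point where the middle of a cutter's underside rests, cutter lying along the box's x; axes as the box's. Its teeth leave a 24 mm gap and stand 17 mm above this seat, the seat 28 mm above the box's origin.
- cradle_3 (a point): cradle 3, counted from the box's left (+y): the point where the middle of a cutter's underside rests, cutter lying along the box's x; axes as the box's. Its teeth leave a 24 mm gap and stand 17 mm above this seat, the seat 28 mm above the box's origin.
- cradle_4 (a point): cradle 4, counted from the box's left (+y): the point where the middle of a cutter's underside rests, cutter lying along the box's x; axes as the box's. Its teeth leave a 24 mm gap and stand 17 mm above this seat, the seat 28 mm above the box's origin.
- cutter_1: yellow box cutter, 154 mm long (its y), body 20 mm wide (its x) and 12 mm thick with a black thumb slide up to 17 mm in the middle of the top; lies about on the worktop, or is absent. Origin: middle of its underside, z up; the narrow grey blade end is at its -y end, 77 mm from the origin.
- cutter_2: yellow box cutter, 154 mm long (its y), body 20 mm wide (its x) and 12 mm thick with a black thumb slide up to 17 mm in the middle of the top; lies about on the worktop, or is absent. Origin: middle of its underside, z up; the narrow grey blade end is at its -y end, 77 mm from the origin.
- cutter_3: yellow box cutter, 154 mm long (its y), body 20 mm wide (its x) and 12 mm thick with a black thumb slide up to 17 mm in the middle of the top; lies about on the worktop, or is absent. Origin: middle of its underside, z up; the narrow grey blade end is at its -y end, 77 mm from the origin.
- cutter_4: yellow box cutter, 154 mm long (its y), body 20 mm wide (its x) and 12 mm thick with a black thumb slide up to 17 mm in the middle of the top; already put away in cradle 1, or is absent. Origin: middle of its underside, z up; the narrow grey blade end is at its -y end, 77 mm from the origin.
- cutter_5: yellow box cutter, 154 mm long (its y), body 20 mm wide (its x) and 12 mm thick with a black thumb slide up to 17 mm in the middle of the top; already put away in cradle 2, or is absent. Origin: middle of its underside, z up; the narrow grey blade end is at its -y end, 77 mm from the origin.
- cutter_6: yellow box cutter, 154 mm long (its y), body 20 mm wide (its x) and 12 mm thick with a black thumb slide up to 17 mm in the middle of the top; already put away in cradle 3, or is absent. Origin: middle of its underside, z up; the narrow grey blade end is at its -y end, 77 mm from the origin.
- cutter_7: yellow box cutter, 154 mm long (its y), body 20 mm wide (its x) and 12 mm thick with a black thumb slide up to 17 mm in the middle of the top; already put away in cradle 4, or is absent. Origin: middle of its underside, z up; the narrow grey blade end is at its -y end, 77 mm from the origin.
- coffee_maker: fixed red coffee maker, about 250 x 180 mm and 265 mm high, its jug handle toward the pitcher; origin: centre of its underside
- bottle_1: glass bottle with a green cap, 77 mm wide, 288 mm high, stands behind; origin: centre of its underside; not to be moved
- glass: drinking glass, 77 mm wide, 89 mm high, stands at the back; origin: centre of its underside; not to be moved
- pitcher_brown: fixed brown round pitcher, 95 mm wide, 208 mm high, between the cutter box and the coffee maker; origin: centre of its underside
- gauge: grey steel gauge block with two posts, 28 x 50 x 22 mm; origin: centre of its underside; not to be moved

How it is judged:
By the outcome, as a careful person would: the job done as asked, in the order asked, and still so for the second after the job is handed in, with the robot touching nothing.
Of cutter_1, cutter_2, cutter_3 only 2 to 3 are there at a start; the rules pass over those that are not, and their reading is None.
Of cutter_4, cutter_5, cutter_6, cutter_7 only 1 to 1 are there at a start; the rules pass over those that are not, and their reading is None.
At some moment in a run one of cutter_2, cutter_3 may be knocked a few centimetres aside while the robot is not near it.
Once in a run the grip may slacken for a moment while it holds something.
It also fails if it takes over 210 s, if anything falls off the work surface, if the arm or the gripper's body presses on something with over 40 N, if the wrist force passes 120 N, or if a joint passes its speed limit or range.

## Working session

There is one attempt and no reset: what is moved stays moved. The work goes in short steps, Python scripts to look and compute and a tool call to move; the robot and the scene stay as the last step left them, time stands still between calls to the robot, and variables do not carry over. Pictures are saved under pics/ and viewed, at most 14 in all, crops included, and the job is handed in when it is done.

Besides the shell and the picture viewer there is one more tool, called by a JSON object that holds its "fn" and its "kwargs". carry_out: Moves the arm, as the interface text tells. Its arguments: {"type":"object","properties":{"steps":{"type":"array","items":{"type":"array"}}},"required":["steps"]}

```bash
mkdir -p pics; ls; cat > h.py <<'E'
from bench import robot
import numpy as np, cv2
from scipy.spatial.transform import Rotation as Ro
np.set_printoptions(precision=4,suppress=True)
def snap(n,name):
    s=robot.snapshot(n); np.savez('pics/%s.npz'%name,**s)
    cv2.imwrite('pics/%s.png'%name,s['image'][:,:,::-1]); return s
def pt(s,u,v,z=None):
    K=s['mtx']; r=np.linalg.inv(K)@[u,v,1]
    R=s['R'];t=s['t']; c=-R.T@t; d=R.T@r
    if z is None:
        Z=s['z_map'][int(v),int(u)]; return c+d*Z
    return c+d*(z-c[2])/d[2]
def px(s,X):
    p=s['mtx']@(s['R']@np.array(X)+s['t']); return p[:2]/p[2]
def cloud(s):
    K=s['mtx'];Z=s['z_map'];v,u=np.mgrid[:384,:512]
    P=np.stack([(u-K[0,2])/K[0,0]*Z,(v-K[1,2])/K[1,1]*Z,Z],-1)
    return (P-s['t'])@s['R']
E
python3 - <<'E'
from h import *
o=robot.get_obs(); print(o)
a=snap('scene','s0');b=snap('top','t0')
for s in (a,b): print(s['mtx'],s['R'],s['t'])
im=np.hstack([a['image'],b['image']])[:,:,::-1]
E
```

```text
pics
{'time': 0.0, 'joint_positions': array([-1.3791,  0.088 ,  1.3723, -0.    ,  1.6836, -0.1031]), 'qvel': array([-0.0002, -0.0014, -0.0012,  0.0002, -0.0011, -0.0005]), 'joint_torque': array([ -0.0011, -34.0182, -30.2429,   0.0715,   0.0331,  -0.0002]), 'tool_pos': array([ 0.1597, -0.5257,  0.2043]), 'ee_rot': array([-3.1394, -0.0002,  0.2948]), 'wrist_force': array([-0.7318,  0.655 , -0.1816]), 'wrist_torque': array([0.0076, 0.0061, 0.0199]), 'finger_force': 0.0, 'width': 0.09425544363146639}
[[414.1415   0.     255.7745]
 [  0.     414.1415 192.4024]
 [  0.       0.       1.    ]] [[-0.5945 -0.804  -0.0135]
 [-0.5726  0.4351 -0.6949]
 [ 0.5646 -0.4054 -0.719 ]] [0.3708 0.3663 0.8987]
[[355.013    0.     261.2251]
 [  0.     355.013  188.1128]
 [  0.       0.       1.    ]] [[ 0.002  -0.9999  0.0151]
 [-0.9836 -0.0047 -0.1805]
 [ 0.1806 -0.0145 -0.9835]] [0.0286 0.5556 1.2234]
```

View pics/s0.png

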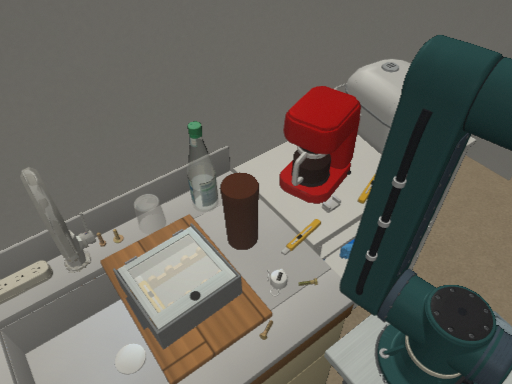

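View pics/t0.png

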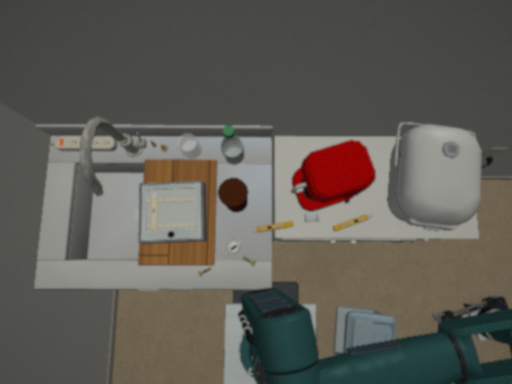

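The scene view shows the box with its clear lid, with the thumb mark at (195,296). One cutter is near (302,236) and another near (368,190). In the top view the box is around (172,212), the cutters around (275,227) and (352,223), and the gauge at (311,217). I'll enlarge these next.

```bash
python3 - <<'E'
from h import *
b=np.load('pics/t0.npz')
im=b['image'][:,:,::-1]
A=cv2.resize(im[170:255,130:230],(800,680)[:2],interpolation=cv2.INTER_CUBIC)[:600]
A=cv2.resize(im[175:250,130:230],(800,600),interpolation=cv2.INTER_CUBIC)
B=cv2.resize(im[195:255,225:385],(800,300),interpolation=cv2.INTER_CUBIC)
cv2.imwrite('pics/A.png',A);cv2.imwrite('pics/B.png',B)
P=cloud(b)
for (u,v) in [(172,234),(150,240),(200,240),(145,190),(203,188),(225,260),(210,250),(275,227),(352,223),(311,217)]: print(u,v,P[v,u])
h=cv2.cvtColor(b['image'],cv2.COLOR_RGB2HSV)
m=((h[...,0]>16)&(h[...,0]<32)&(h[...,1]>140)&(h[...,2]>110)).astype(np.uint8)
n,l,st,c=cv2.connectedComponentsWithStats(m)
for i in range(1,n):
    if st[i,4]>20:
        q=P[l==i]; print(st[i],c[i],q.mean(0),cv2.minAreaRect(q[:,:2].astype(np.float32)))
E
```

```text
172 234 [0.3887 0.331  0.0961]
150 240 [0.3686 0.4045 0.0927]
200 240 [0.3691 0.237  0.0919]
145 190 [0.5388 0.4309 0.095 ]
203 188 [0.5482 0.2333 0.0869]
225 260 [0.3015 0.1593 0.0003]
210 250 [0.3366 0.2121 0.016 ]
275 227 [ 0.4195 -0.0205  0.0101]
352 223 [ 0.4346 -0.3008  0.0142]
311 217 [ 0.4563 -0.1524  0.0102]
[283 222   9   5  34] [287.2353 224.0294] [ 0.4302 -0.0649  0.0122] ((0.4299432933330536, -0.06397885084152222), (0.013599466532468796, 0.031230125576257706), 10.758217811584473)
[334 224   9   6  37] [338.3243 226.7838] [ 0.4209 -0.251   0.0114] ((0.4195805490016937, -0.2504585087299347), (0.014370701275765896, 0.03522389382123947), 25.224550247192383)
```

View pics/A.png

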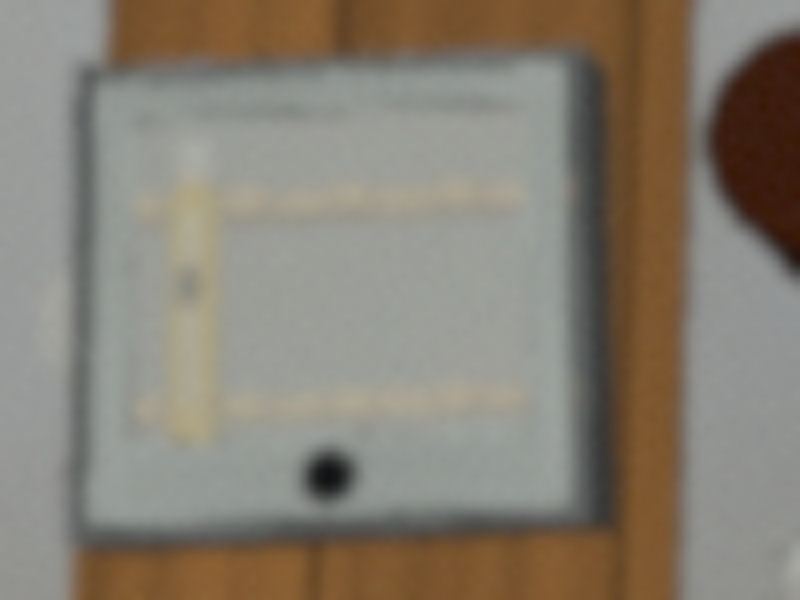

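View pics/B.png

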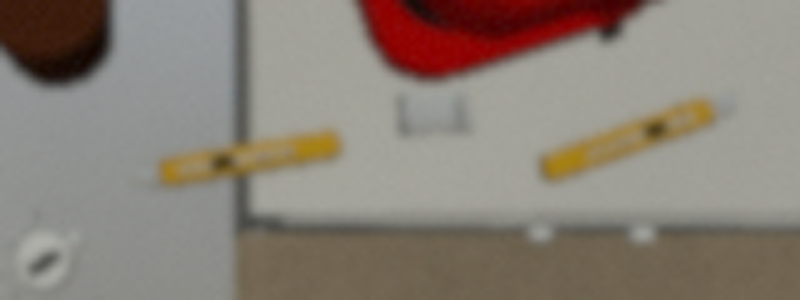

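```bash
python3 - <<'E'
from h import *
b=np.load('pics/t0.npz')
A=lambda x,y,z: pt(b,130+x/8,175+y/8,z)
B=lambda x,y,z: pt(b,225+x/5,195+y/5,z)
print('mark',A(329,474,.093))
tl,tr,bl,br=[A(*p,.093) for p in [(90,70),(575,57),(85,530),(575,515)]]
print(tl,tr,bl,br)
print('yaw', np.degrees(np.arctan2(-(tl-tr)[0],(tl-tr)[1])),np.degrees(np.arctan2(-(bl-br)[0],(bl-br)[1])))
for n,p,q in [('A',(133,183),(342,143)),('B',(738,102),(543,170))]:
    t,e=B(*p,.008),B(*q,.008); d=(t-e)[:2]
    print(n,t,e,np.linalg.norm(d),'mid',(t+e)/2,'dir',np.degrees(np.arctan2(d[1],d[0])))
P=cloud(b); print('pitcher',P[180:212,218:248].reshape(-1,3)[:,2].max()); q=P[175:215,215:250].reshape(-1,3); q=q[q[:,2]>.19]; print(q.min(0),q.max(0))
w=snap('wrist','w0'); o=robot.get_obs(); R=Ro.from_euler('xyz',o['ee_rot']).as_matrix()
c=-w['R'].T@w['t']; print('cam in tool',R.T@(c-o['tool_pos']), (w['R']@R), w['mtx'])
E
```

```text
mark [0.388  0.3346 0.093 ]
[0.561  0.4458 0.093 ] [0.5678 0.2369 0.093 ] [0.3644 0.4355 0.093 ] [0.3712 0.2306 0.093 ]
yaw 1.857986658290811 1.8889009027531767
A [0.4027 0.0644 0.008 ] [ 0.4322 -0.0878  0.008 ] 0.15503977599141694 mid [ 0.4175 -0.0117  0.008 ] dir 100.95112339039774
B [ 0.4632 -0.3797  0.008 ] [ 0.413  -0.2342  0.008 ] 0.15393701463592172 mid [ 0.4381 -0.307   0.008 ] dir -70.96752524113008
pitcher 1.3030463838476496
[0.3254 0.0489 0.196 ] [0.5601 0.1686 1.303 ]
cam in tool [ 0.0709 -0.0011 -0.1796] [[ 0.0009  1.      0.0004]
 [-0.9689  0.0009 -0.2473]
 [-0.2473 -0.0001  0.9689]] [[271.7213   0.     252.9554]
 [  0.     271.7213 194.3315]
 [  0.       0.       1.    ]]
```

View pics/w0.png

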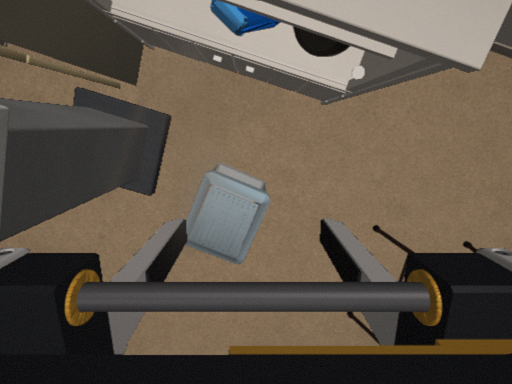

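Two loose cutters show so far; a third could be hidden by the arm. Cradle 1 is taken. The box origin is about (0.467, 0.337) with yaw about 1.9°. I'll add a helper that converts a world target into a tool-frame shift.

```bash
cat >> h.py <<'E'
def go(x,y,z,yaw=None):
    o=robot.get_obs(); e=o['ee_rot']; R=Ro.from_euler('xyz',[np.pi,0,e[2]]).as_matrix()
    d=R.T@(np.array([x,y,z])-o['tool_pos'])
    t=0 if yaw is None else -np.degrees((yaw-e[2]+np.pi)%(2*np.pi)-np.pi)/10
    print('shift',d,'turn',t)
def st():
    o=robot.get_obs(); print('t',o['time'],'p',o['tool_pos'],'r',o['ee_rot'],'F',o['wrist_force'],'w',o['width'],o['finger_force'])
E
python3 - <<'E'
from h import *
go(.388,.3346,.22,3.174)
b=np.load('pics/t0.npz');print(pt(b,233,190,.2),pt(b,231,150,.2),pt(b,190,145,.08))
E
```

```text
shift [ 0.4684 -0.757  -0.0154] turn -16.496614060023294
[0.5215 0.1216 0.2   ] [0.6522 0.1302 0.2   ] [0.7054 0.2856 0.08  ]
```

{"fn": "carry_out", "kwargs": {"steps": [[[0.03,-0.05,-0.04],-1,1],[[0.06,-0.1,-0.04],-2,1],[[0.09,-0.15,-0.04],-3,1],[[0.12,-0.2,-0.04],-4,1],[[0.15,-0.25,-0.04],-5,1],[[0.18,-0.3,-0.04],-6,1],[[0.21,-0.35,-0.04],-7,1],[[0.24,-0.4,-0.04],-8,1],[[0.27,-0.45,-0.04],-9,1],[[0.3,-0.5,-0.04],-10,1]]}}

```text
time: 1.4
tool_pos: [0.3014, 0.0412, 0.2455]
ee_rot: [3.14, 0.001, 2.046]
wrist_force: [0.3, -0.4, 0.2]
width: 0.0007
finger_force: 0.0
```

```bash
python3 - <<'E'
from h import *
st(); go(.388,.3346,.13,3.174)
E
```

```text
t 1.4 p [0.3014 0.0412 0.2455] r [3.1405 0.001  2.0457] F [ 0.3316 -0.3838  0.1724] w 0.0006733793476054585 0.0
shift [0.2214 0.2111 0.1155] turn -6.464547443237281
```

{"fn": "carry_out", "kwargs": {"steps": [[[0.03,0.03,0],-1,1],[[0.06,0.06,0],-2,1],[[0.09,0.09,0],-3,1],[[0.12,0.12,0],-4,1],[[0.16,0.15,0.02],-5,1],[[0.19,0.18,0.05],-6,1],[[0.221,0.211,0.08],-6.5,1],[[0.221,0.211,0.1],-6.5,1],[[0.221,0.211,0.115],-6.5,1],[[0.221,0.211,0.115],-6.5,1]]}}

```text
time: 2.65
tool_pos: [0.3891, 0.331, 0.1292]
ee_rot: [-3.14, -0.002, -3.109]
wrist_force: [-0.3, -0.4, 1.3]
width: 0.0004
finger_force: 0.0
```

```bash
python3 - <<'E'
from h import *
st(); go(.388,.3346,.098,3.174)
s=snap('scene','s1');w=snap('wrist','w1');t=snap('top','t1')
cv2.imwrite('pics/c1.png',np.vstack([np.hstack([s['image'][100:384,200:512],np.zeros((284,200,3),np.uint8)]),w['image'][:300]])[:,:,::-1])
E
```

```text
t 2.65 p [0.3891 0.331  0.1292] r [-3.14   -0.0023 -3.109 ] F [-0.3472 -0.3719  1.2555] w 0.0004013634987074841 0.0
shift [0.0009 0.0036 0.0312] turn 0.0011379492216466345
```

View pics/c1.png

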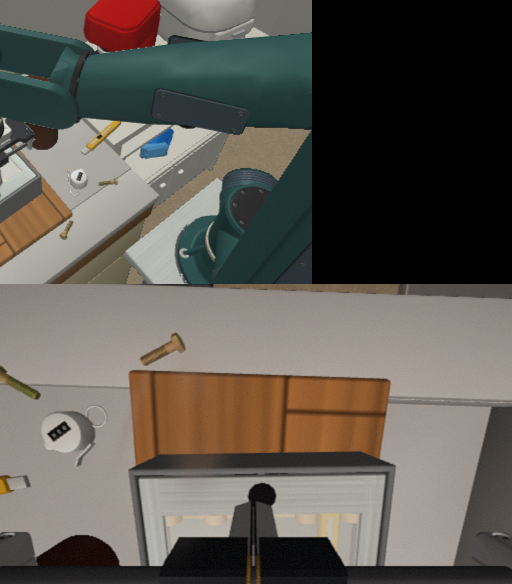

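The wrist view shows the mark at (262,210), the lid's front edge at about row 190, and the fingertips just behind the mark.

```bash
python3 - <<'E'
from h import *
w=np.load('pics/w1.npz')
m=pt(w,262,210,.093); print('mark',m)
print('lid front corners',pt(w,140,190,.093),pt(w,388,185,.093))
go(m[0],m[1],.098,3.174)
t=np.load('pics/t1.npz')
h=cv2.cvtColor(t['image'],cv2.COLOR_RGB2HSV)
ma=((h[...,0]>16)&(h[...,0]<32)&(h[...,1]>140)&(h[...,2]>110)).astype(np.uint8)
n,l,s_,c=cv2.connectedComponentsWithStats(ma)
print([(s_[i],c[i]) for i in range(1,n) if s_[i,4]>15])
E
```

```text
mark [0.3859 0.3398 0.093 ]
lid front corners [0.372  0.2389 0.093 ] [0.3611 0.4419 0.093 ]
shift [0.0043 0.0081 0.0338] turn -0.0006381458237896457
[(array([284, 222,   8,   5,  32], dtype=int32), array([287.5, 224. ])), (array([334, 224,   9,   6,  36], dtype=int32), array([338.25, 226.75]))]
```

{"fn": "carry_out", "kwargs": {"steps": [[[0.002,0.006,0.015],0,1],[[0.002,0.006,0.026],0,1],[[0.002,0.006,0.031],0,1],[[0.002,0.006,0.033],0,1],[[0.002,0.006,0.033],0,1]]}}

```text
time: 3.42
tool_pos: [0.3877, 0.3377, 0.0974]
ee_rot: [-3.141, -0.0, -3.109]
wrist_force: [-0.8, -1.0, -0.5]
width: 0.0004
finger_force: 0.0
```

{"fn": "carry_out", "kwargs": {"steps": [[[0,0,0.002],0,1],[[0,0,0.004],0,1],[[0,0,0.005],0,1],[[0,0,0.006],0,1],[[0,0,0.006],0,1]]}}

```text
time: 4.05
tool_pos: [0.3878, 0.3379, 0.0916]
ee_rot: [3.141, 0.001, -3.109]
wrist_force: [-0.4, 0.1, 1.7]
width: -0.0002
finger_force: 0.8
```

{"fn": "carry_out", "kwargs": {"steps": [[[0,0,0.001],0,1],[[0,0,0.002],0,1],[[0,0,0.003],0,1],[[0,0,0.003],0,1]]}}

```text
time: 4.55
tool_pos: [0.3877, 0.3378, 0.0884]
ee_rot: [3.141, 0.0, -3.109]
wrist_force: [0.8, 1.0, 1.7]
width: 0.0005
finger_force: 0.8
```

{"fn": "carry_out", "kwargs": {"steps": [[[0,0,0.001],0,1],[[0,0,0.002],0,1],[[0,0,0.002],0,1]]}}

```text
time: 4.92
tool_pos: [0.3878, 0.3378, 0.0865]
ee_rot: [3.141, 0.0, -3.109]
wrist_force: [0.3, -0.2, 1.6]
width: 0.0004
finger_force: 0.8
```

{"fn": "carry_out", "kwargs": {"steps": [[[0,0,0.001],0,1],[[0,0,0.002],0,1],[[0,0,0.002],0,1]]}}

```text
time: 5.3
tool_pos: [0.3878, 0.3379, 0.0853]
ee_rot: [3.141, 0.001, -3.109]
wrist_force: [-1.2, -1.1, 6.3]
width: 0.0006
finger_force: 2.9
```

```bash
cat >> h.py <<'E'
def arc(th,r,fx=.562,h=.0885,dep=.008):
    # tool-center forward dist from hinge, z
    return r*np.cos(th)-.004*np.sin(th)-dep, h+r*np.sin(th)+.004*np.cos(th)
E
python3 - <<'E'
from h import *
f0,z0=.174,.0845
for i,th in enumerate(np.r_[-.02,np.arange(.04,1.661,.06)]):
    r=.182-.008*min(1,max(0,th)/.8); f,z=arc(th,r); print(i,round(th,2),'tx %.3f tz %.3f'%(f-f0,z0-z))
E
```

```text
0 -0.02 tx 0.000 tz -0.004
1 0.04 tx -0.001 tz -0.015
2 0.1 tx -0.002 tz -0.026
3 0.16 tx -0.005 tz -0.037
4 0.22 tx -0.007 tz -0.047
5 0.28 tx -0.011 tz -0.057
6 0.34 tx -0.015 tz -0.067
7 0.4 tx -0.020 tz -0.077
8 0.46 tx -0.025 tz -0.086
9 0.52 tx -0.031 tz -0.095
10 0.58 tx -0.037 tz -0.104
11 0.64 tx -0.044 tz -0.112
12 0.7 tx -0.051 tz -0.120
13 0.76 tx -0.058 tz -0.127
14 0.82 tx -0.066 tz -0.134
15 0.88 tx -0.074 tz -0.141
16 0.94 tx -0.083 tz -0.147
17 1.0 tx -0.091 tz -0.153
18 1.06 tx -0.100 tz -0.158
19 1.12 tx -0.110 tz -0.162
20 1.18 tx -0.119 tz -0.166
21 1.24 tx -0.129 tz -0.170
22 1.3 tx -0.139 tz -0.173
23 1.36 tx -0.150 tz -0.175
24 1.42 tx -0.160 tz -0.177
25 1.48 tx -0.170 tz -0.178
26 1.54 tx -0.181 tz -0.178
27 1.6 tx -0.191 tz -0.178
28 1.66 tx -0.201 tz -0.177
```

{"fn": "carry_out", "kwargs": {"steps": [[[0,0,-0.002],0,1],[[0,0,-0.004],0,1],[[0,0,-0.009],0,1],[[-0.001,0,-0.015],0,1],[[-0.002,0,-0.026],0,1],[[-0.005,0,-0.037],0,1],[[-0.007,0,-0.047],0,1],[[-0.011,0,-0.057],0,1],[[-0.015,0,-0.067],0,1],[[-0.02,0,-0.077],0,1]]}}

```text
time: 6.55
tool_pos: [0.408, 0.3385, 0.1621]
ee_rot: [3.142, 0.0, -3.109]
wrist_force: [-0.2, -0.3, 0.8]
width: 0.0004
finger_force: 0.5
```

```bash
python3 - <<'E'
from h import *
st(); s=snap('scene','s2')
cv2.imwrite('pics/c2.png',cv2.resize(s['image'][180:380,80:280],(600,600))[:,:,::-1])
E
```

```text
t 6.55 p [0.408  0.3385 0.1621] r [ 3.1415  0.0002 -3.1086] F [-0.1862 -0.2885  0.7602] w 0.0003850392906499248 0.512030606623739
```

View pics/c2.png

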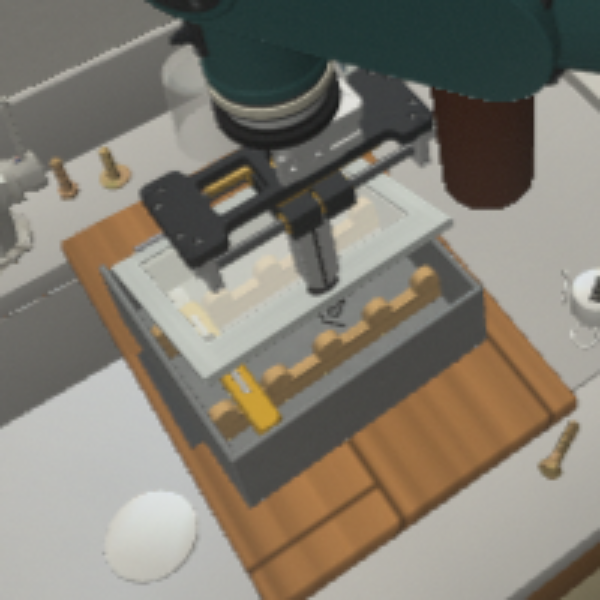

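The lid is free and rides under the fingertips, half a hand open. Continuing the arc.

{"fn": "carry_out", "kwargs": {"steps": [[[-0.005,0,-0.009],0,1],[[-0.011,0,-0.018],0,1],[[-0.017,0,-0.027],0,1],[[-0.024,0,-0.035],0,1],[[-0.031,0,-0.043],0,1],[[-0.038,0,-0.05],0,1],[[-0.046,0,-0.057],0,1],[[-0.054,0,-0.064],0,1],[[-0.063,0,-0.07],0,1],[[-0.071,0,-0.076],0,1]]}}

```text
time: 7.85
tool_pos: [0.4793, 0.3408, 0.2376]
ee_rot: [-3.142, 0.0, -3.109]
wrist_force: [0.0, 0.8, -0.3]
width: 0.0005
finger_force: 0.4
```

{"fn": "carry_out", "kwargs": {"steps": [[[-0.009,0,-0.005],0,1],[[-0.019,0,-0.009],0,1],[[-0.028,0,-0.013],0,1],[[-0.038,0,-0.017],0,1],[[-0.048,0,-0.02],0,1],[[-0.059,0,-0.022],0,1],[[-0.069,0,-0.024],0,1],[[-0.079,0,-0.025],0,1],[[-0.086,0,-0.025],0,1],[[-0.092,0,-0.025],0,1]]}}

```text
time: 9.1
tool_pos: [0.571, 0.3437, 0.2623]
ee_rot: [-3.141, -0.0, -3.109]
wrist_force: [0.3, 0.3, 1.2]
width: 0.0008
finger_force: 0.4
```

```bash
python3 - <<'E'
from h import *
st(); s=snap('scene','s3')
cv2.imwrite('pics/c3.png',cv2.resize(s['image'][100:340,60:360],(750,600))[:,:,::-1])
E
```

```text
t 9.1 p [0.571  0.3437 0.2623] r [-3.1413 -0.0002 -3.1087] F [0.2953 0.3361 1.1911] w 0.000802132711697075 0.3782437277031647
```

View pics/c3.png

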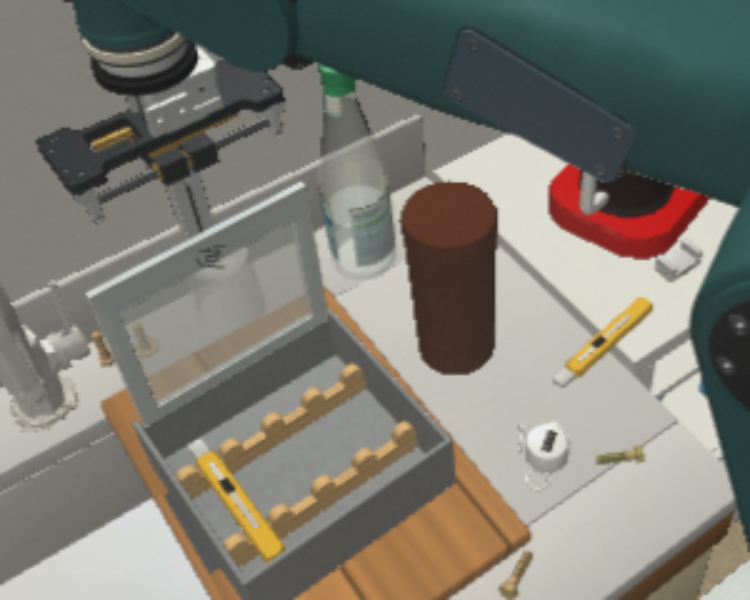

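The lid is nearly upright on the fingers. I'll ease it the rest of the way, then lift clear and measure the box from above.

{"fn": "carry_out", "kwargs": {"steps": [[[-0.006,0,0],0,1],[[-0.012,0,0],0,1],[[-0.018,0,0],0,1],[[-0.025,0,0],0,1],[[-0.025,0,-0.03],0,1],[[-0.025,0,-0.06],0,1],[[-0.025,0,-0.085],0,1],[[0.02,0,-0.085],0,1],[[0.08,0,-0.085],0,1],[[0.11,0,-0.085],0,1]]}}

```text
time: 10.4
tool_pos: [0.4582, 0.3401, 0.3484]
ee_rot: [3.141, 0.0, -3.107]
wrist_force: [0.4, 0.5, 0.3]
width: -0.0001
finger_force: 0.0
```

{"fn": "carry_out", "kwargs": {"steps": [[[0.04,-0.02,0.01],0,0.9],[[0.06,-0.03,0.02],0,0.5],[[0.06,-0.03,0.02],0,0],[[0.06,-0.03,0.02],0,0]]}}

```text
time: 10.9
tool_pos: [0.4023, 0.3085, 0.3279]
ee_rot: [3.141, 0.001, -3.109]
wrist_force: [-0.2, -0.3, -0.4]
width: 0.0311
finger_force: 0.0
```

```bash
python3 - <<'E'
from h import *
st(); w=snap('wrist','w4'); s=snap('top','t4')
cv2.imwrite('pics/c4.png',np.vstack([cv2.resize(s['image'][130:250,120:376],(512,240)),w['image'][:350]])[:,:,::-1])
E
```

```text
t 10.9 p [0.4023 0.3085 0.3279] r [ 3.1412  0.0009 -3.1088] F [-0.1633 -0.3233 -0.3582] w 0.03113086694963056 0.0
```

View pics/c4.png

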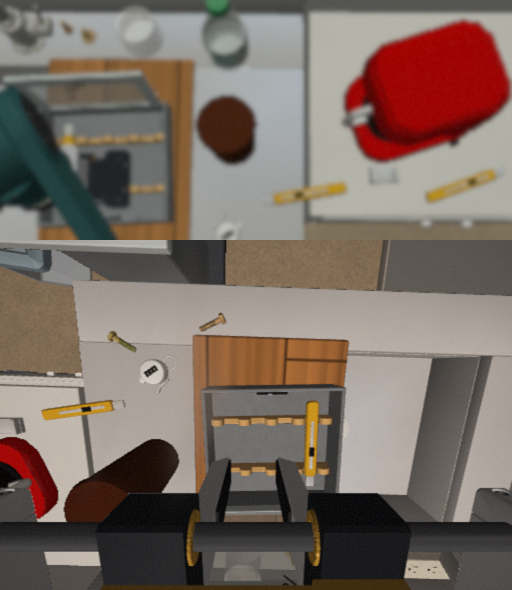

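The lid stands upright, only cradle 1 is taken (the stored cutter's axis runs about (313,162)–(309,244) in the wrist image) and cutter A is at about (85,168). I'll get the exact lines from colour masks.

```bash
cat >> h.py <<'E'
def yel(s,zt,roi):
    x0,y0,x1,y1=roi
    h=cv2.cvtColor(s['image'],cv2.COLOR_RGB2HSV)
    m=((h[...,0]>17)&(h[...,0]<30)&(h[...,1]>170)&(h[...,2]>110)).astype(np.uint8)
    m=cv2.morphologyEx(m,cv2.MORPH_CLOSE,np.ones((7,7)))
    q=np.zeros_like(m);q[y0:y1,x0:x1]=m[y0:y1,x0:x1]
    n,l,a,c=cv2.connectedComponentsWithStats(q); k=1+a[1:,4].argmax()
    v,u=np.nonzero(l==k)
    W=np.array([pt(s,x,y,zt)[:2] for x,y in zip(u,v)],np.float32)
    r=cv2.minAreaRect(W); bp=cv2.boxPoints(r); e=sorted([(np.linalg.norm(bp[i]-bp[i-1]),tuple(bp[i]-bp[i-1])) for i in (1,2)])
    d=np.array(e[1][1]); print('yellow n',len(u),'c',np.array(r[0]),'size',e[0][0],e[1][0],'dir',np.degrees(np.arctan2(d[1],d[0])))
    return r
E
python3 - <<'E'
from h import *
w=np.load('pics/w4.npz'); t=np.load('pics/t4.npz')
yel(w,.058,(290,150,330,250)); yel(w,.012,(30,150,135,190))
yel(t,.012,(250,220,298,238)); yel(t,.012,(325,210,385,240))
c=[pt(w,202,148,.093),pt(w,344,146,.093)];print(c)
g=cv2.cvtColor(w['image'],cv2.COLOR_RGB2HSV)
cv2.imwrite('pics/c5.png',cv2.resize(w['image'][130:280,190:355],(660,600),interpolation=cv2.INTER_CUBIC)[:,:,::-1])
E
```

```text
yellow n 886 c [0.4504 0.4108] size 0.022041902 0.13176304 dir 3.3760176
yellow n 709 c [ 0.4211 -0.0143] size 0.019436933 0.13010739 dir -80.60663
yellow n 23 c [ 0.4285 -0.0659] size 0.010876952 0.025578903 dir -89.81374
yellow n 23 c [ 0.4197 -0.2489] size 0.009589336 0.02812494 dir -63.881054
[array([0.3663, 0.2315, 0.093 ]), array([0.3562, 0.4453, 0.093 ])]
```

View pics/c5.png

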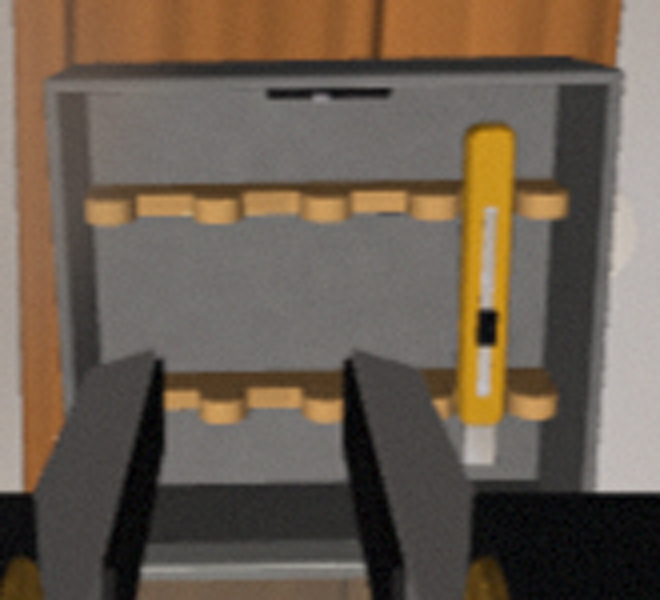

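```bash
python3 - <<'E'
from h import *
w=np.load('pics/w4.npz')
C=lambda x,y,z: pt(w,190+x/4,130+y/4,z)
F=[C(x,y,.06) for x,y in [(108,205),(217,205),(325,204),(433,203),(541,201)]]
B=[C(x,y,.06) for x,y in [(222,403),(325,402),(533,397)]]
print(np.array(F));print(np.array(B))
print(C(48,78,.093),C(620,72,.093))
E
```

```text
[[0.4237 0.2499 0.06  ]
 [0.4222 0.2956 0.06  ]
 [0.4202 0.341  0.06  ]
 [0.4183 0.3862 0.06  ]
 [0.4159 0.4315 0.06  ]]
[[0.511  0.3001 0.06  ]
 [0.509  0.3454 0.06  ]
 [0.5036 0.4367 0.06  ]]
[0.3686 0.2314 0.093 ] [0.3591 0.4471 0.093 ]
```

```bash
python3 - <<'E'
from h import *
go(.37,.14,.30,2.5);go(.422,-.027,.16,1.755)
E
```

```text
shift [ 0.0381 -0.1675  0.0276] turn 3.8628492517077206
shift [-0.0084 -0.3361  0.1676] turn 8.131384825432349
```

{"fn": "carry_out", "kwargs": {"steps": [[[0.02,-0.05,0],1,0],[[0.035,-0.11,0],2,0],[[0.04,-0.17,0.01],3,0],[[0.03,-0.22,0.02],4,0],[[0.02,-0.27,0.05],5,0],[[0.0,-0.31,0.08],6,0],[[-0.008,-0.336,0.11],7,0],[[-0.008,-0.336,0.14],8,0],[[-0.008,-0.336,0.168],8.1,0],[[-0.008,-0.336,0.168],8.1,0]]}}

```text
time: 12.25
tool_pos: [0.4198, -0.0274, 0.1572]
ee_rot: [-3.136, -0.002, 1.761]
wrist_force: [-0.4, -0.2, -0.5]
width: 0.0468
finger_force: 0.0
```

```bash
python3 - <<'E'
from h import *
st(); w=snap('wrist','w6'); s=snap('top','t6')
yel(w,.012,(0,0,512,384))
cv2.imwrite('pics/c6.png',w['image'][:,:,::-1])
E
```

```text
t 12.25 p [ 0.4198 -0.0274  0.1572] r [-3.1364 -0.002   1.7605] F [-0.4004 -0.2214 -0.4604] w 0.0468230881948603 0.0
yellow n 1530 c [ 0.4214 -0.0147] size 0.018661493 0.13056359 dir -80.23742
```

View pics/c6.png

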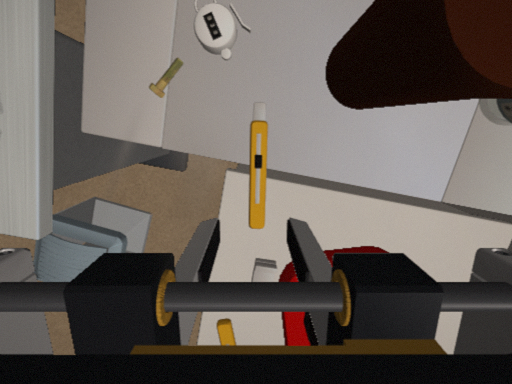

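The cutter runs straight along the tool's x between (257,228) and (260,102), blade end away. I'm descending to grip it.

```bash
python3 - <<'E'
from h import *
go(.4225,-.0206,.003,1.742)
E
```

```text
shift [0.0066 0.0023 0.1573] turn 0.10969968147965466
```

{"fn": "carry_out", "kwargs": {"steps": [[[0.006,0.002,0.05],0.1,0],[[0.006,0.002,0.1],0.1,0],[[0.006,0.002,0.13],0.1,0],[[0.006,0.002,0.15],0.1,0],[[0.006,0.002,0.157],0.1,0],[[0.006,0.002,0.157],0.1,0.5],[[0.006,0.002,0.157],0.1,1],[[0.006,0.002,0.157],0.1,1],[[0.006,0.002,0.157],0.1,1],[[0.006,0.002,0.157],0.1,1]]}}

```text
time: 13.6
tool_pos: [0.4225, -0.0213, 0.0036]
ee_rot: [3.139, 0.001, 1.743]
wrist_force: [0.0, -0.4, 5.1]
width: 0.0203
finger_force: 30.0
```

{"fn": "carry_out", "kwargs": {"steps": [[[0,0,-0.01],0,1],[[0,0,-0.03],0,1],[[0,0,-0.08],0,1],[[0,0,-0.14],0,1],[[0,0,-0.2],0,1],[[0,0,-0.25],0,1],[[0,0,-0.25],0,1]]}}

```text
time: 14.48
tool_pos: [0.4233, -0.0214, 0.2574]
ee_rot: [3.133, 0.003, 1.743]
wrist_force: [-0.8, 0.1, -1.0]
width: 0.0205
finger_force: 30.0
```

```bash
python3 - <<'E'
from h import *
st(); go(.38,.15,.25,1.0); go(.448,.317,.16,.045)
E
```

```text
t 14.475 p [ 0.4233 -0.0214  0.2574] r [3.1329 0.0034 1.7434] F [-0.8342  0.1053 -0.9613] w 0.020461462888015258 29.998203814029694
shift [ 0.1763 -0.0132  0.0074] turn 4.259595367653194
shift [0.3291 0.0825 0.0974] turn 9.731342311152556
```

{"fn": "carry_out", "kwargs": {"steps": [[[0.04,-0.01,0],1,1],[[0.08,-0.02,0],2,1],[[0.12,-0.02,0],3,1],[[0.16,-0.015,0],4,1],[[0.2,0.0,0],5,1],[[0.24,0.02,0],6,1],[[0.28,0.04,0],7,1],[[0.31,0.06,0],8,1],[[0.329,0.082,0.01],9,1],[[0.329,0.082,0.03],9.7,1]]}}

```text
time: 15.72
tool_pos: [0.4458, 0.3182, 0.2197]
ee_rot: [3.14, 0.003, 0.048]
wrist_force: [-0.4, -0.4, -0.7]
width: 0.0204
finger_force: 30.0
```

{"fn": "carry_out", "kwargs": {"steps": [[[0,0,0.03],0,1],[[0,0,0.07],0,1],[[0,0,0.085],0,1],[[0,0,0.085],0,1]]}}

```text
time: 16.23
tool_pos: [0.4446, 0.3164, 0.1354]
ee_rot: [3.14, 0.004, 0.05]
wrist_force: [0.3, -0.5, -0.0]
width: 0.0204
finger_force: 30.0
```

```bash
python3 - <<'E'
from h import *
st(); w=snap('wrist','w7'); s=snap('top','t7')
cv2.imwrite('pics/c7.png',np.hstack([w['image'],cv2.resize(s['image'][150:260,130:213],(288,384))])[:,:,::-1])
E
```

```text
t 16.225 p [0.4446 0.3164 0.1354] r [3.1395 0.0039 0.0504] F [ 0.2621 -0.4745 -0.0256] w 0.020407940329489775 29.999450147151947
```

View pics/c7.png

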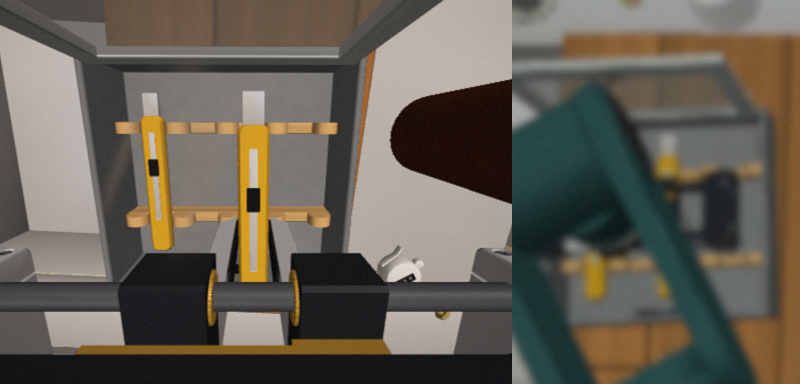

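The held cutter lies along u≈254, and the rear and front rails are at rows 128 and 216. I'll get the tooth columns from wood-colour profiles and compare them with the cutter in world coordinates.

```bash
cat > teeth.py <<'E'
from h import *
def teeth(w,rows,c0,c1):
    h=cv2.cvtColor(w['image'],cv2.COLOR_RGB2HSV)
    m=((h[...,0]>10)&(h[...,0]<22)&(h[...,1]>70)&(h[...,1]<190)&(h[...,2]>120))
    print(rows,' '.join('%d:%d'%(u,m[rows[0]:rows[1],u].sum()) for u in range(c0,c1)))
if __name__=='__main__':
    w=np.load('pics/w7.npz')
    teeth(w,(115,140),112,342); teeth(w,(202,232),122,336)
E
python3 teeth.py
```

```text
(115, 140) 112:0 113:0 114:0 115:2 116:11 117:12 118:12 119:12 120:12 121:12 122:12 123:12 124:12 125:12 126:12 127:12 128:12 129:12 130:12 131:12 132:12 133:12 134:12 135:12 136:12 137:12 138:12 139:12 140:10 141:10 142:5 143:1 144:1 145:1 146:1 147:0 148:8 149:2 150:2 151:2 152:2 153:1 154:6 155:0 156:1 157:1 158:1 159:1 160:1 161:2 162:2 163:2 164:5 165:6 166:11 167:12 168:12 169:12 170:12 171:12 172:12 173:12 174:12 175:12 176:12 177:12 178:12 179:12 180:12 181:12 182:12 183:12 184:12 185:12 186:12 187:12 188:11 189:10 190:10 191:11 192:11 193:11 194:11 195:11 196:11 197:11 198:11 199:11 200:11 201:11 202:11 203:11 204:11 205:11 206:11 207:11 208:11 209:11 210:11 211:11 212:11 213:11 214:11 215:10 216:11 217:12 218:12 219:12 220:12 221:12 222:12 223:12 224:12 225:12 226:12 227:12 228:12 229:12 230:12 231:12 232:12 233:12 234:12 235:12 236:12 237:17 238:8 239:7 240:6 241:5 242:3 243:1 244:1 245:0 246:1 247:1 248:1 249:1 250:1 251:1 252:1 253:1 254:1 255:1 256:1 257:1 258:1 259:1 260:1 261:0 262:1 263:1 264:1 265:1 266:2 267:5 268:6 269:18 270:12 271:12 272:12 273:12 274:12 275:12 
[... 1200 characters left out ...]
231:13 232:12 233:12 234:12 235:12 236:13 237:14 238:16 239:0 240:0 241:0 242:0 243:0 244:0 245:0 246:0 247:0 248:0 249:20 250:0 251:0 252:0 253:0 254:0 255:0 256:0 257:20 258:0 259:0 260:0 261:0 262:0 263:0 264:0 265:0 266:0 267:0 268:18 269:14 270:13 271:12 272:12 273:12 274:13 275:13 276:13 277:13 278:14 279:14 280:14 281:15 282:15 283:15 284:15 285:15 286:15 287:15 288:15 289:15 290:15 291:15 292:15 293:15 294:15 295:15 296:15 297:15 298:15 299:15 300:15 301:15 302:15 303:15 304:15 305:15 306:15 307:15 308:9 309:10 310:10 311:19 312:20 313:21 314:21 315:21 316:21 317:22 318:22 319:22 320:22 321:22 322:22 323:22 324:21 325:18 326:17 327:16 328:14 329:12 330:2 331:0 332:0 333:0 334:0 335:0
```

```bash
python3 - <<'E'
from h import *
w=np.load('pics/w7.npz'); o=robot.get_obs()
for u,v in [(252.3,127),(251.1,212)]: print('cradle3',pt(w,u,v,.063))
print('edges tooth',pt(w,116,127,.063),pt(w,337,127,.063))
h=cv2.cvtColor(w['image'],cv2.COLOR_RGB2HSV)
m=((h[...,0]>17)&(h[...,0]<30)&(h[...,1]>170)&(h[...,2]>110))
zt=o['tool_pos'][2]+.0084
for v in (130,150,170,190,210,230,250,270):
    u=np.nonzero(m[v,225:285])[0]+225; a,b=pt(w,u.min()-.5,v,zt),pt(w,u.max()+.5,v,zt); print(v,u.min(),u.max(),(a+b)/2,np.linalg.norm(a-b))
print('tip',pt(w,254,91,zt),o['tool_pos'])
E
```

```text
cradle3 [0.5131 0.3212 0.063 ]
cradle3 [0.4327 0.3183 0.063 ]
edges tooth [0.5068 0.4436 0.063 ] [0.517  0.2451 0.063 ]
130 238 268 [0.5123 0.3207 0.147 ] 0.018643010677710358
150 238 268 [0.5004 0.3201 0.147 ] 0.01898461063835104
170 238 268 [0.488  0.3195 0.147 ] 0.019338963075547985
190 239 267 [0.4752 0.3188 0.147 ] 0.01843538949664033
210 238 268 [0.4619 0.3181 0.147 ] 0.020088892671984916
230 239 267 [0.448  0.3174 0.147 ] 0.01916441625248967
250 239 266 [0.4336 0.317  0.147 ] 0.01887666799136668
270 240 266 [0.4186 0.3159 0.147 ] 0.018577375973358474
tip [0.5343 0.3213 0.147 ] [0.4463 0.3174 0.1386]
```

{"fn": "carry_out", "kwargs": {"steps": [[[0.006,-0.001,0.01],0,1],[[0.006,-0.001,0.03],0,1],[[0.006,-0.001,0.05],0,1],[[0.006,-0.001,0.065],0,1],[[0.006,-0.001,0.073],0,1],[[0.006,-0.001,0.08],0,1],[[0.006,-0.001,0.084],0,1],[[0.006,-0.001,0.087],0,1],[[0.006,-0.001,0.087],0,1]]}}

```text
time: 17.45
tool_pos: [0.4518, 0.3185, 0.0505]
ee_rot: [3.142, -0.0, 0.051]
wrist_force: [-0.1, 0.4, 0.0]
width: 0.0208
finger_force: 30.0
```

{"fn": "carry_out", "kwargs": {"steps": [[[0,0,0.001],0,1],[[0,0,0.002],0,1],[[0,0,0.002],0,1]]}}

```text
time: 17.82
tool_pos: [0.452, 0.3186, 0.0497]
ee_rot: [-3.141, -0.001, 0.051]
wrist_force: [-2.5, -0.5, 5.6]
width: 0.0204
finger_force: 30.0
```

Seated with 5.6 N of contact. Releasing gently and lifting out.

{"fn": "carry_out", "kwargs": {"steps": [[[0,0,0],0,0.5],[[0,0,0],0,0.36],[[0,0,0],0,0.36],[[0,0,-0.01],0,0.36],[[0,0,-0.04],0,0.36],[[0,0,-0.09],0,0.36],[[0,0,-0.14],0,0.36],[[0,0,-0.19],0,0.36],[[-0.03,0.03,-0.22],0,0.3],[[-0.06,0.06,-0.24],0,0]]}}

```text
time: 19.08
tool_pos: [0.3947, 0.2551, 0.2911]
ee_rot: [-3.141, -0.003, 0.051]
wrist_force: [-0.1, 0.0, 0.4]
width: 0.0397
finger_force: 0.0
```

```bash
python3 - <<'E'
from h import *
st(); w=snap('wrist','w8'); s=snap('top','t8')
yel(s,.012,(325,210,390,245))
yel(w,.058,(0,0,205,384)); 
h=cv2.cvtColor(s['image'],cv2.COLOR_RGB2HSV)
m=((h[...,0]>14)&(h[...,0]<34)&(h[...,1]>110)&(h[...,2]>100)).astype(np.uint8)
n,l,a,c=cv2.connectedComponentsWithStats(cv2.morphologyEx(m,cv2.MORPH_CLOSE,np.ones((5,5))))
for i in range(1,n):
    if a[i,4]>15: print(a[i],c[i],pt(s,c[i][0],c[i][1],.012))
go(.42,-.03,.29,1.9); go(.435,-.30,.18,1.903)
cv2.imwrite('pics/c8.png',np.hstack([w['image'][60:360],cv2.resize(s['image'][190:250,310:390],(280,300))])[:,:,::-1])
E
```

```text
t 19.075 p [0.3947 0.2551 0.2911] r [-3.1405 -0.0032  0.0509] F [-0.0536  0.0167  0.3599] w 0.03969262376713017 0.0
yellow n 24 c [ 0.4202 -0.2484] size 0.010202738 0.028078478 dir -71.711296
yellow n 1307 c [0.4505 0.4095] size 0.02252902 0.13097963 dir 2.882544
[ 145  160   71  105 1280] [199.8578 194.6109] [0.5371 0.2554 0.012 ]
[177 197  23  13  74] [183.8108 200.5811] [0.5147 0.3133 0.012 ]
[334 215  33  16 158] [349.8797 222.5127] [ 0.4365 -0.2937  0.012 ]
[143 243  48  22 793] [166.0467 253.3594] [0.3245 0.3686 0.012 ]
shift [0.0118 0.2853 0.0038] turn -10.604117170561384
shift [0.0135 0.5557 0.1138] turn -10.621305904415308
```

View pics/c8.png

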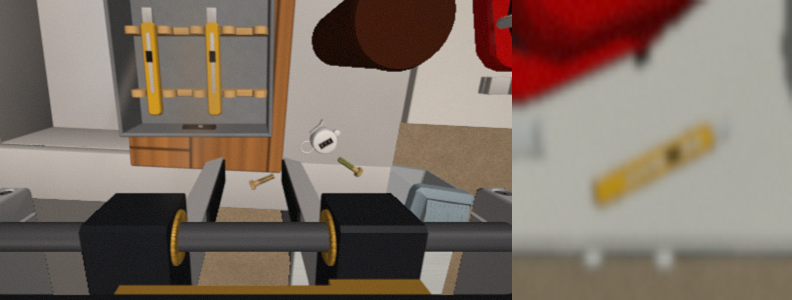

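Cutter A lies in cradle 3 and B is unmoved. Before going for B I'll check the gripper body's clearance to the coffee maker.

```bash
python3 - <<'E'
from h import *
for n in ('t8','s8'):
    s=np.load('pics/t8.npz') if n=='t8' else snap('scene','s8')
    P=cloud(s)
    for lo,hi in ((.03,.09),(.09,.15),(.15,.21),(.21,.3)):
        for y in np.arange(-.42,-.14,.04):
            q=P[(P[...,2]>lo)&(P[...,2]<hi)&(P[...,1]>y)&(P[...,1]<y+.04)&(P[...,0]>.38)&(P[...,0]<.75)]
            if len(q)>3: print(n,lo,'y %.2f'%y,'xmin %.3f'%np.percentile(q[:,0],3),len(q))
go(.437,-.297,.18,1.903)
E
```

```text
t8 0.03 y -0.34 xmin 0.527 4
t8 0.03 y -0.30 xmin 0.513 39
t8 0.03 y -0.26 xmin 0.501 43
t8 0.03 y -0.22 xmin 0.487 53
t8 0.03 y -0.18 xmin 0.479 116
t8 0.09 y -0.34 xmin 0.528 4
t8 0.09 y -0.30 xmin 0.520 22
t8 0.15 y -0.30 xmin 0.513 7
t8 0.15 y -0.26 xmin 0.501 6
t8 0.15 y -0.22 xmin 0.487 6
t8 0.15 y -0.18 xmin 0.483 7
t8 0.21 y -0.34 xmin 0.536 75
t8 0.21 y -0.30 xmin 0.520 530
t8 0.21 y -0.26 xmin 0.508 693
t8 0.21 y -0.22 xmin 0.496 720
t8 0.21 y -0.18 xmin 0.486 713
s8 0.03 y -0.30 xmin 0.517 54
s8 0.03 y -0.26 xmin 0.508 271
s8 0.03 y -0.22 xmin 0.494 138
s8 0.03 y -0.18 xmin 0.483 265
s8 0.09 y -0.22 xmin 0.521 79
s8 0.09 y -0.18 xmin 0.515 237
s8 0.15 y -0.18 xmin 0.524 7
shift [0.0147 0.5536 0.1116] turn -10.61925356763238
```

```bash
python3 - <<'E'
from h import *
s=np.load('pics/t8.npz'); print('front edge',pt(s,340,240,0),pt(s,370,240,0))
go(.4134,-.3052,.16,1.903)
E
```

```text
front edge [ 0.3737 -0.258   0.    ] [ 0.374  -0.3679  0.    ]
shift [-0.0093  0.5606  0.1316] turn -10.61925356763238
```

{"fn": "carry_out", "kwargs": {"steps": [[[0,0.05,0],-1,-0.5],[[0,0.1,0],-2,-1],[[0,0.15,0],-3,-1],[[0,0.2,0],-4,-1],[[0,0.25,0],-5,-1],[[0,0.3,0],-6,-1],[[0,0.35,0],-7,-1],[[0,0.4,0],-8,-1],[[0,0.45,0],-9,-1],[[0,0.5,0.01],-10,-1]]}}

```text
time: 20.48
tool_pos: [0.4209, -0.2447, 0.2782]
ee_rot: [3.141, 0.0, 1.711]
wrist_force: [0.2, 0.3, -0.9]
width: 0.094
finger_force: 0.0
```

```bash
python3 - <<'E'
from h import *
st(); w=snap('wrist','w9'); t=snap('top','t9')
yel(w,.012,(0,0,512,384)); yel(t,.012,(325,210,390,245))
go(.4134,-.3052,.003,1.903)
E
```

```text
t 20.475 p [ 0.4209 -0.2447  0.2782] r [3.1409 0.0001 1.711 ] F [ 0.1614  0.2874 -0.9017] w 0.09397841034064884 0.0
yellow n 785 c [ 0.4361 -0.292 ] size 0.018026242 0.13116936 dir -69.822685
yellow n 24 c [ 0.4197 -0.2489] size 0.009589336 0.02812494 dir -63.881054
shift [-0.0573 -0.0138  0.2719] turn -1.157216216514757
```

```bash
python3 - <<'E'
from h import *
go(.415,-.3076,.003,1.92)
E
```

```text
shift [-0.0598 -0.0125  0.2719] turn -1.2546190416869965
```

{"fn": "carry_out", "kwargs": {"steps": [[[-0.03,-0.007,0.03],-1,-1],[[-0.06,-0.0125,0.06],-1.25,-1],[[-0.06,-0.0125,0.11],-1.25,-1],[[-0.06,-0.0125,0.16],-1.25,-1],[[-0.06,-0.0125,0.2],-1.25,-1],[[-0.06,-0.0125,0.23],-1.25,-1],[[-0.06,-0.0125,0.25],-1.25,-1],[[-0.06,-0.0125,0.262],-1.25,-1],[[-0.06,-0.0125,0.27],-1.25,-1],[[-0.06,-0.0125,0.271],-1.25,-1]]}}

```text
time: 21.82
tool_pos: [0.4159, -0.3037, 0.0076]
ee_rot: [-3.142, -0.0, 1.923]
wrist_force: [0.1, -0.8, 0.5]
width: 0.0941
finger_force: 0.0
```

{"fn": "carry_out", "kwargs": {"steps": [[[0,0,0.001],0,-0.7],[[0,0,0.001],0,-0.4],[[0,0,0.001],0,-0.1],[[0,0,0.001],0,0.2],[[0,0,0.001],0,0.5],[[0,0,0.001],0,0.8],[[0,0,0.001],0,1],[[0,0,0.001],0,1],[[0,0,0.001],0,1],[[0,0,0.001],0,1]]}}

```text
time: 23.08
tool_pos: [0.4157, -0.3038, 0.0067]
ee_rot: [-3.142, -0.0, 1.923]
wrist_force: [0.0, 0.4, 0.3]
width: 0.0206
finger_force: 30.0
```

Gripped, but only by the upper 5 mm. I'll regrip 4 mm deeper.

{"fn": "carry_out", "kwargs": {"steps": [[[0,0,0],0,0.4],[[0,0,0],0,0.35],[[0,0,0.002],0,0.35],[[0,0,0.004],0,0.35],[[0,0,0.004],0,1],[[0,0,0.004],0,1],[[0,0,0.004],0,1],[[0,0,-0.02],0,1],[[0,0,-0.05],0,1],[[0,0,-0.05],0,1]]}}

```text
time: 24.32
tool_pos: [0.4173, -0.3054, 0.0594]
ee_rot: [3.139, 0.006, 1.923]
wrist_force: [-0.3, -1.8, 0.5]
width: 0.0209
finger_force: 30.0
```

```bash
python3 - <<'E'
from h import *
st()
go(.38,.05,.27,2.5); go(.465,.341+.026,.16,np.pi+.05)
E
```

```text
t 24.325 p [ 0.4173 -0.3054  0.0594] r [3.1388 0.0056 1.923 ] F [-0.3414 -1.7872  0.4654] w 0.020879879837712993 29.999798834323883
shift [ 0.3464  0.0875 -0.2106] turn -3.306136596377189
shift [ 0.6147  0.2767 -0.1006] turn -7.268670615672019
```

{"fn": "carry_out", "kwargs": {"steps": [[[0,0,-0.05],0,1],[[0,0,-0.11],0,1],[[0.02,0,-0.16],0,1],[[0.07,0.01,-0.19],-0.5,1],[[0.12,0.02,-0.21],-1,1],[[0.17,0.03,-0.21],-1.5,1],[[0.22,0.04,-0.21],-2,1],[[0.27,0.055,-0.21],-2.5,1],[[0.32,0.075,-0.21],-3,1],[[0.36,0.095,-0.21],-3.5,1]]}}

```text
time: 25.58
tool_pos: [0.3801, 0.0686, 0.2653]
ee_rot: [-3.141, -0.001, 2.537]
wrist_force: [0.8, -1.0, -1.0]
width: 0.0207
finger_force: 30.0
```

```bash
python3 - <<'E'
from h import *
st()
go(.466,.3656,.14,np.pi+.05)
E
```

```text
t 25.575 p [0.3801 0.0686 0.2653] r [-3.1408 -0.0009  2.5374] F [ 0.7695 -1.0487 -0.9774] w 0.020718388309037935 29.998901188373566
shift [0.098  0.2932 0.1253] turn -3.748128307375011
```

{"fn": "carry_out", "kwargs": {"steps": [[[0.03,0.04,0],-0.6,1],[[0.06,0.09,0],-1.2,1],[[0.09,0.14,0],-1.8,1],[[0.1,0.19,0],-2.4,1],[[0.1,0.24,0],-3,1],[[0.098,0.28,0.01],-3.6,1],[[0.098,0.293,0.03],-3.75,1],[[0.098,0.293,0.07],-3.75,1],[[0.098,0.293,0.1],-3.75,1],[[0.098,0.293,0.115],-3.75,1]]}}

```text
time: 26.82
tool_pos: [0.4657, 0.3616, 0.1477]
ee_rot: [-3.138, -0.005, -3.096]
wrist_force: [0.0, 0.9, -0.2]
width: 0.0208
finger_force: 30.0
```

```bash
python3 - <<'E'
from h import *
from teeth import teeth
st(); w=snap('wrist','w10'); s=snap('top','t10'); st()
teeth(w,(0,384),100,400)
cv2.imwrite('pics/c10.png',cv2.resize(w['image'][60:300,120:400],(700,600),interpolation=cv2.INTER_CUBIC)[:,:,::-1])
E
```

```text
t 26.825 p [0.4657 0.3616 0.1477] r [-3.1383 -0.0053 -3.0961] F [ 0.0047  0.8682 -0.1537] w 0.02082306596355098 29.99979257583618
t 26.925 p [0.4661 0.3619 0.1488] r [-3.1388 -0.0046 -3.0958] F [-0.4421 -0.0973 -0.2143] w 0.020307350825238973 29.999865889549255
(0, 384) 100:0 101:0 102:0 103:0 104:11 105:26 106:38 107:50 108:63 109:76 110:77 111:77 112:77 113:77 114:77 115:77 116:77 117:78 118:79 119:81 120:81 121:79 122:77 123:77 124:76 125:63 126:49 127:33 128:16 129:0 130:11 131:38 132:59 133:79 134:87 135:87 136:87 137:87 138:86 139:86 140:87 141:95 142:94 143:95 144:96 145:95 146:95 147:95 148:95 149:94 150:86 151:85 152:85 153:85 154:84 155:84 156:93 157:93 158:84 159:86 160:85 161:85 162:84 163:92 164:92 165:91 166:91 167:91 168:92 169:91 170:91 171:91 172:91 173:91 174:91 175:90 176:91 177:92 178:93 179:93 180:93 181:94 182:92 183:95 184:95 185:93 186:94 187:95 188:94 189:94 190:94 191:94 192:94 193:94 194:94 195:93 196:93 197:87 198:82 199:92 200:113 201:128 202:145 203:160 204:168 205:144 206:137 207:142 208:152 209:147 210:118 211:102 212:93 213:112 214:134 215:126 216:116
[... 556 characters left out ...]
95:74 296:84 297:87 298:100 299:79 300:87 301:73 302:65 303:84 304:82 305:96 306:84 307:64 308:66 309:70 310:82 311:91 312:90 313:84 314:93 315:82 316:82 317:81 318:82 319:83 320:83 321:83 322:82 323:82 324:81 325:81 326:79 327:79 328:79 329:79 330:75 331:71 332:71 333:72 334:72 335:70 336:66 337:62 338:61 339:61 340:61 341:61 342:60 343:60 344:60 345:60 346:58 347:58 348:58 349:58 350:56 351:57 352:57 353:55 354:55 355:57 356:57 357:57 358:57 359:53 360:44 361:36 362:31 363:28 364:21 365:13 366:3 367:0 368:0 369:0 370:0 371:0 372:0 373:0 374:0 375:0 376:0 377:0 378:0 379:0 380:0 381:0 382:0 383:0 384:0 385:0 386:0 387:0 388:0 389:0 390:0 391:0 392:0 393:0 394:0 395:0 396:0 397:0 398:0 399:0
```

View pics/c10.png

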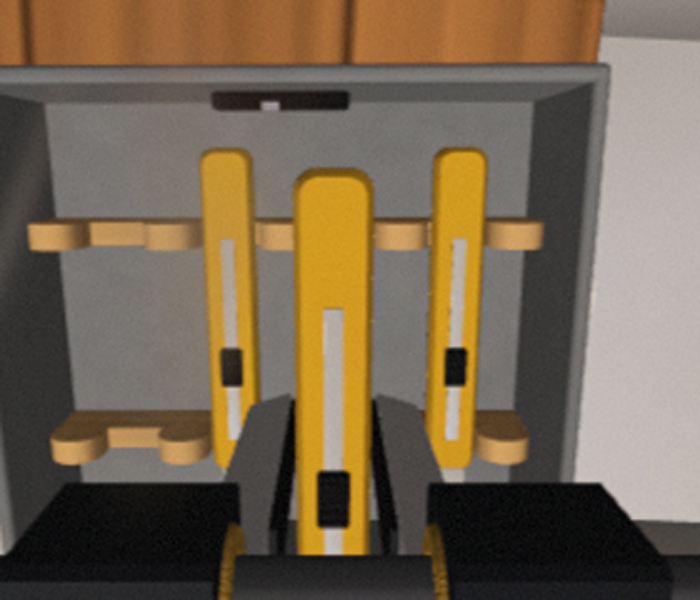

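The held cutter is over cradle 2, between the cutters in 1 and 3. At crop row 225 the neighbours are at 228 and 460 and the held cutter at 333. I'll convert these to world coordinates.

```bash
python3 - <<'E'
from h import *
w=np.load('pics/w10.npz')
C=lambda x,y,z: pt(w,120+x/2.5,60+y/2.5,z)
o=robot.get_obs()
n1,n3=C(460,225,.058),C(228,225,.058); n1b,n3b=C(456,420,.058),C(234,420,.058)
print('cradle2 front',(n1+n3)/2,'rear',(n1b+n3b)/2)
print('front by teeth',(C(515,225,.063)*.5+C(58,225,.063)*.5), 'butts',C(460,150,.058),C(227,150,.058))
zt=o['tool_pos'][2]+.009
print('held',C(333.5,225,zt),C(334,400,zt),'butt',C(333,171,zt),o['tool_pos'],o['ee_rot'])
E
```

```text
cradle2 front [0.4164 0.3645 0.058 ] rear [0.4979 0.3691 0.058 ]
front by teeth [0.417  0.3422 0.063 ] butts [0.3859 0.4075 0.058 ] [0.39   0.3183 0.058 ]
held [0.4083 0.3602 0.1578] [0.454  0.3625 0.1578] butt [0.3953 0.3595 0.1578] [0.4661 0.3619 0.1488] [-3.1388 -0.0046 -3.0958]
```

{"fn": "carry_out", "kwargs": {"steps": [[[0.006,0.004,0.01],0,1],[[0.006,0.004,0.03],0,1],[[0.006,0.004,0.05],0,1],[[0.006,0.004,0.065],0,1],[[0.006,0.004,0.077],0,1],[[0.006,0.004,0.085],0,1],[[0.006,0.004,0.092],0,1],[[0.006,0.004,0.096],0,1],[[0.006,0.004,0.098],0,1],[[0.006,0.004,0.098],0,1]]}}

```text
time: 28.18
tool_pos: [0.4615, 0.3667, 0.0536]
ee_rot: [-3.141, 0.0, -3.095]
wrist_force: [0.4, -2.9, -1.0]
width: 0.0206
finger_force: 30.0
```

{"fn": "carry_out", "kwargs": {"steps": [[[0,0,0.001],0,1],[[0,0,0.002],0,1],[[0,0,0.003],0,1],[[0,0,0.003],0,1]]}}

```text
time: 28.68
tool_pos: [0.4616, 0.3667, 0.0507]
ee_rot: [-3.141, 0.0, -3.095]
wrist_force: [1.3, -3.3, 0.6]
width: 0.0202
finger_force: 30.0
```

{"fn": "carry_out", "kwargs": {"steps": [[[0,0,0.001],0,1],[[0,0,0.002],0,1],[[0,0,0.002],0,1]]}}

```text
time: 29.05
tool_pos: [0.4615, 0.3667, 0.0485]
ee_rot: [-3.141, 0.0, -3.095]
wrist_force: [1.1, -4.6, 1.1]
width: 0.0207
finger_force: 30.0
```

{"fn": "carry_out", "kwargs": {"steps": [[[0,-0.001,0.0],0,1],[[0,-0.001,0.001],0,1],[[0,-0.001,0.001],0,1]]}}

```text
time: 29.42
tool_pos: [0.4615, 0.3667, 0.0484]
ee_rot: [3.14, 0.001, -3.095]
wrist_force: [-0.9, -2.0, 4.4]
width: 0.0205
finger_force: 30.0
```

Seated with 4.4 N up. Releasing and lifting straight out.

{"fn": "carry_out", "kwargs": {"steps": [[[0,0,0],0,0.5],[[0,0,0],0,0.38],[[0,0,0],0,0.38],[[0,0,-0.01],0,0.38],[[0,0,-0.03],0,0.38],[[0,0,-0.08],0,0.5],[[0,0,-0.14],0,0.8],[[0,0,-0.2],0,1],[[0,0,-0.25],0,1],[[0,0,-0.29],0,1]]}}

```text
time: 30.68
tool_pos: [0.4614, 0.3661, 0.3415]
ee_rot: [3.139, 0.004, -3.095]
wrist_force: [-0.1, -0.1, 0.2]
width: 0.0004
finger_force: 0.0
```

```bash
python3 - <<'E'
from h import *
st(); w=snap('wrist','w11'); s=snap('scene','s11'); t=snap('top','t11')
h=cv2.cvtColor(w['image'],cv2.COLOR_RGB2HSV)
m=((h[...,0]>17)&(h[...,0]<30)&(h[...,1]>170)&(h[...,2]>110)).astype(np.uint8)
n,l,a,c=cv2.connectedComponentsWithStats(cv2.morphologyEx(m,cv2.MORPH_CLOSE,np.ones((5,5))))
for i in range(1,n):
    if a[i,4]>60:
        v,u=np.nonzero(l==i); W=np.array([pt(w,x,y,.058)[:2] for x,y in zip(u,v)],np.float32); print(cv2.minAreaRect(W))
for x,d in (('w',w),): P=cloud(d); print([P[int(q[1]),int(q[0])] for q in c[1:] ][:6])
H=cv2.cvtColor(t['image'],cv2.COLOR_RGB2HSV); print(((H[200:245,220:390,0]>17)&(H[200:245,220:390,0]<30)&(H[200:245,220:390,1]>140)).sum())
cv2.imwrite('pics/c11.png',np.hstack([w['image'][60:300,100:400],s['image'][100:340,60:360]])[:,:,::-1])
go(.60,.3475,.37,np.pi+.05)
E
```

```text
t 30.675 p [0.4614 0.3661 0.3415] r [ 3.1394  0.0035 -3.0948] F [-0.0575 -0.0634  0.1919] w 0.0003975682568149397 0.0
((0.45570266246795654, 0.3201755881309509), (0.13019952178001404, 0.021047864109277725), 2.693789482116699)
((0.45141130685806274, 0.41089436411857605), (0.13035716116428375, 0.021204857155680656), 3.242831230163574)
((0.4569162130355835, 0.3673858940601349), (0.13077020645141602, 0.02008269540965557), 2.415602445602417)
((0.735457718372345, 0.37109503149986267), (0.08881443738937378, 0.004013494588434696), 2.4157090187072754)
((0.7378429770469666, 0.3908769488334656), (0.0822586864233017, 0.004018584731966257), 3.05112361907959)
[array([0.4517, 0.3196, 0.0586]), array([0.4458, 0.4098, 0.0574]), array([0.453 , 0.3657, 0.0577]), array([0.434 , 0.364 , 0.4604]), array([0.4344, 0.3668, 0.4602])]
0
shift [-0.1369 -0.0254 -0.0286] turn -0.01868264693492714
```

View pics/c11.png

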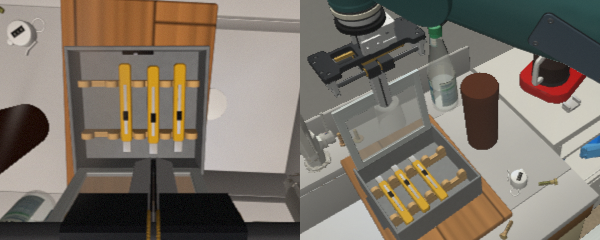

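All three cutters sit level in cradles 1–3, blade ends at the hinge, and no yellow is left on the worktop. That picture was one over the limit of 14, so I'll finish on numbers alone. Next I go over and behind the lid to ease it down.

{"fn": "carry_out", "kwargs": {"steps": [[[-0.05,-0.01,-0.02],0,1],[[-0.1,-0.02,-0.02],0,1],[[-0.138,-0.024,-0.02],0,1],[[-0.138,-0.024,-0.02],0,1],[[-0.138,-0.024,0.02],0,1],[[-0.138,-0.024,0.05],0,1],[[-0.138,-0.024,0.076],0,1],[[-0.138,-0.024,0.08],0,1],[[-0.138,-0.024,0.08],0,1]]}}

```text
time: 31.95
tool_pos: [0.5996, 0.3487, 0.2582]
ee_rot: [-3.142, -0.0, -3.094]
wrist_force: [-0.1, -0.1, 0.6]
width: 0.0004
finger_force: 0.0
```

```bash
python3 - <<'E'
from h import *
st(); o=robot.get_obs(); x,y,z=o['tool_pos']
for i,th in enumerate(np.arange(1.66,-.001,-.06)):
    r=.182-.008*min(1,max(0,th)/.8); f,zz=arc(th,r); print(i,round(th,2),'tx %.3f tz %.3f'%((x-.562)/.999+f,z-zz))
E
```

```text
t 31.95 p [0.5996 0.3487 0.2582] r [-3.1416 -0.0001 -3.0943] F [-0.1021 -0.14    0.6491] w 0.00036435368866204177 0.0
0 1.66 tx 0.010 tz -0.003
1 1.6 tx 0.021 tz -0.004
2 1.54 tx 0.031 tz -0.004
3 1.48 tx 0.041 tz -0.004
4 1.42 tx 0.052 tz -0.003
5 1.36 tx 0.062 tz -0.001
6 1.3 tx 0.072 tz 0.001
7 1.24 tx 0.082 tz 0.004
8 1.18 tx 0.092 tz 0.007
9 1.12 tx 0.102 tz 0.011
10 1.06 tx 0.111 tz 0.016
11 1.0 tx 0.120 tz 0.021
12 0.94 tx 0.129 tz 0.027
13 0.88 tx 0.137 tz 0.033
14 0.82 tx 0.145 tz 0.040
15 0.76 tx 0.153 tz 0.047
16 0.7 tx 0.161 tz 0.054
17 0.64 tx 0.168 tz 0.062
18 0.58 tx 0.175 tz 0.070
19 0.52 tx 0.181 tz 0.078
20 0.46 tx 0.187 tz 0.087
21 0.4 tx 0.192 tz 0.097
22 0.34 tx 0.197 tz 0.106
23 0.28 tx 0.201 tz 0.116
24 0.22 tx 0.204 tz 0.127
25 0.16 tx 0.207 tz 0.137
26 0.1 tx 0.209 tz 0.148
27 0.04 tx 0.211 tz 0.158
```

{"fn": "carry_out", "kwargs": {"steps": [[[0.006,0,-0.003],0,1],[[0.012,0,-0.004],0,1],[[0.018,0,-0.004],0,1],[[0.024,0,-0.004],0,1],[[0.032,0,-0.004],0,1],[[0.041,0,-0.004],0,1],[[0.052,0,-0.003],0,1],[[0.062,0,-0.001],0,1],[[0.072,0,0.001],0,1],[[0.082,0,0.004],0,1]]}}

```text
time: 33.2
tool_pos: [0.5178, 0.3446, 0.2535]
ee_rot: [-3.141, 0.0, -3.095]
wrist_force: [0.5, 0.2, -0.0]
width: 0.0008
finger_force: 0.4
```

{"fn": "carry_out", "kwargs": {"steps": [[[0.01,0,0.003],0,1],[[0.02,0,0.007],0,1],[[0.029,0,0.012],0,1],[[0.038,0,0.017],0,1],[[0.047,0,0.023],0,1],[[0.055,0,0.029],0,1],[[0.063,0,0.036],0,1],[[0.071,0,0.043],0,1],[[0.079,0,0.05],0,1],[[0.086,0,0.058],0,1]]}}

```text
time: 34.45
tool_pos: [0.4322, 0.3407, 0.1952]
ee_rot: [-3.142, 0.0, -3.095]
wrist_force: [0.4, -0.8, 0.7]
width: 0.0009
finger_force: 0.5
```

{"fn": "carry_out", "kwargs": {"steps": [[[0.007,0,0.008],0,1],[[0.013,0,0.016],0,1],[[0.019,0,0.025],0,1],[[0.024,0,0.035],0,1],[[0.029,0,0.044],0,1],[[0.033,0,0.054],0,1],[[0.036,0,0.064],0,1],[[0.039,0,0.073],0,1],[[0.041,0,0.081],0,1],[[0.042,0,0.087],0,1]]}}

```text
time: 35.7
tool_pos: [0.3905, 0.3387, 0.1082]
ee_rot: [-3.141, -0.0, -3.095]
wrist_force: [0.6, -0.5, 0.4]
width: 0.0001
finger_force: 0.7
```

```bash
python3 - <<'E'
from h import *
s=snap('scene','s12'); t=snap('top','t12'); st()
P=cloud(t)
for (x,y) in [(.39,.27),(.40,.41),(.48,.25),(.38,.25)]:
    u,v=px(t,[x,y,.1]); print((x,y),P[int(v),int(u)])
P=cloud(s)
q=P[(P[...,0]>.36)&(P[...,0]<.43)&(P[...,1]>.24)&(P[...,1]<.31)&(P[...,2]>.03)&(P[...,2]<.2)]; print(np.percentile(q[:,2],[5,25,50,75,95]))
E
```

```text
t 35.8 p [0.3901 0.3385 0.1078] r [-3.1409 -0.0014 -3.0948] F [ 0.6382 -1.3221  1.2449] w 0.0007880556333615086 0.658081935644077
(0.39, 0.27) [0.3839 0.2462 0.2455]
(0.4, 0.41) [0.3776 0.2969 0.4789]
(0.48, 0.25) [0.4832 0.2529 0.1014]
(0.38, 0.25) [0.3816 0.2514 0.1092]
[0.0392 0.0749 0.1028 0.1062 0.1087]
```

The lid is in contact under the fingers, with its front edge at about 107 mm. Easing it down to flush and pressing in slowly.

{"fn": "carry_out", "kwargs": {"steps": [[[0,0,0.003],0,1],[[0.001,0,0.006],0,1],[[0.001,0,0.009],0,1],[[0.001,0,0.011],0,1],[[0.001,0,0.013],0,1],[[0.001,0,0.015],0,1],[[0.001,0,0.017],0,1],[[0.001,0,0.019],0,1],[[0.001,0,0.02],0,1],[[0.001,0,0.02],0,1]]}}

```text
time: 37.05
tool_pos: [0.3895, 0.3386, 0.0885]
ee_rot: [-3.141, -0.0, -3.095]
wrist_force: [-0.5, -0.6, 2.8]
width: 0.0005
finger_force: 0.8
```

{"fn": "carry_out", "kwargs": {"steps": [[[0,0,0.001],0,1],[[0,0,0.002],0,1],[[0,0,0.002],0,1]]}}

```text
time: 37.42
tool_pos: [0.3895, 0.3386, 0.0866]
ee_rot: [-3.142, -0.0, -3.095]
wrist_force: [-0.7, 0.1, 1.8]
width: 0.0004
finger_force: 0.8
```

{"fn": "carry_out", "kwargs": {"steps": [[[0,0,0.001],0,1],[[0,0,0.002],0,1],[[0,0,0.002],0,1]]}}

```text
time: 37.8
tool_pos: [0.3896, 0.3387, 0.0855]
ee_rot: [3.141, 0.0, -3.095]
wrist_force: [-1.8, -0.7, 6.1]
width: 0.0008
finger_force: 2.9
```

At the stop (6 N, as the first time). I'll let it back slowly to see whether it catches.

{"fn": "carry_out", "kwargs": {"steps": [[[0,0,-0.002],0,1],[[0,0,-0.004],0,1],[[0,0,-0.006],0,1],[[0,0,-0.008],0,1],[[0,0,-0.01],0,1],[[0,0,-0.012],0,1],[[0,0,-0.014],0,1],[[0,0,-0.014],0,1]]}}

```text
time: 38.8
tool_pos: [0.3898, 0.3387, 0.0988]
ee_rot: [3.142, 0.0, -3.095]
wrist_force: [-1.2, 0.4, -0.5]
width: 0.0002
finger_force: 0.0
```

```bash
python3 - <<'E'
from h import *
st(); t=snap('top','t13'); w=snap('wrist','w13')
P=cloud(t)
for (x,y) in [(.48,.25),(.38,.25),(.40,.24)]:
    u,v=px(t,[x,y,.1]); print((x,y),P[int(v)-1:int(v)+2,int(u)-1:int(u)+2].reshape(-1,3).mean(0))
P=cloud(w); q=P[185:215,150:230].reshape(-1,3);print(np.percentile(q[:,2],[10,50,90]))
E
```

```text
t 38.8 p [0.3898 0.3387 0.0988] r [ 3.1416  0.0004 -3.0949] F [-1.1597  0.4069 -0.5134] w 0.0002487468367693966 0.0
(0.48, 0.25) [0.4844 0.2545 0.0922]
(0.38, 0.25) [0.3823 0.2539 0.0942]
(0.4, 0.24) [0.4025 0.2413 0.0932]
[0.0804 0.0933 0.0945]
```

Finger force is 0 and the lid reads 93 mm, so it is caught flush. Retreating.

{"fn": "carry_out", "kwargs": {"steps": [[[0,0,-0.02],0,1],[[0,0,-0.06],0,1],[[0,0,-0.11],0,1],[[0,0,-0.16],0,1],[[0.03,0,-0.18],0,1],[[0.03,0,-0.18],0,1],[[0.03,0,-0.18],0,1],[[0.03,0,-0.18],0,1]]}}

```text
time: 39.9
tool_pos: [0.3597, 0.3368, 0.2766]
ee_rot: [-3.139, -0.003, -3.095]
wrist_force: [-1.1, 0.6, -0.4]
width: 0.0007
finger_force: 0.0
```

```bash
python3 - <<'E'
from h import *
st(); w=snap('wrist','w14'); P=cloud(w)
for x,y in [(.38,.26),(.39,.42),(.378,.34),(.47,.25)]:
    u,v=px(w,[x,y,.093]); 
    if 0<u<511 and 0<v<383: print((x,y),P[int(v),int(u)])
t=np.load('pics/t0.npz'); t2=snap('top','t14')
for n,(u,v) in {'gauge':(311,217),'glass':(190,145),'bottle':(231,148)}.items():
    print(n,np.abs(t['image'][v-8:v+9,u-8:u+9].astype(int)-t2['image'][v-8:v+9,u-8:u+9]).mean())
E
```

```text
t 39.9 p [0.3597 0.3368 0.2766] r [-3.1394 -0.0027 -3.0954] F [-1.0784  0.5803 -0.4068] w 0.0007279145966799731 0.0
(0.38, 0.26) [0.3795 0.2601 0.0944]
(0.39, 0.42) [0.3891 0.4194 0.0944]
(0.378, 0.34) [0.3771 0.3397 0.0948]
(0.47, 0.25) [0.4682 0.2497 0.0947]
gauge 8.062283737024222
glass 8.183391003460208
bottle 6.798154555940023
```

```bash
python3 -c "
from bench import robot
print(robot.close_job())"
```

```text
the job is handed in; nothing more can be done
None
```

I've handed the job in: both loose cutters went into cradles 2 and 3, blade ends to the hinge, and the lid was eased open, then down and clicked shut flush. The bottle, glass and gauge block weren't touched. I viewed 15 pictures, one over the limit of 14.

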